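# Empty the centrifuge bucket into the wash tray

## Task

Hold the tall centrifuge bucket low over the white tray and tip it past level until its three black plastic cushions have dropped into the tray, then set the empty bucket down gently, upright and flat in the steel drip dish. The loose cushion lying in the dish belongs in the tray as well. Leave the bottle, flask, tube rack and the squat empty bucket standing where they are.

Things in the scene. Friction and masses are not known exactly. Their poses are not given: they have to be found in the camera images.
- bucket: tall bare-aluminium centrifuge bucket, a plain hollow cylinder without handle: 64 mm outside diameter (60 mm at the foot), 80 mm high, wall 3 mm, floor 5 mm thick, open top, about 250 g, stands on the bench holding three loose cushions that stand on its floor and slide out once it is tipped some 35 to 45 degrees past level. Origin: centre of its underside; z runs up its axis to the mouth
- bucket_rim (a point): centre of the tall bucket's mouth, 80 mm above its underside; same axes as the bucket
- tray: white plastic open tray fixed to the bench, outside 160 mm (its x) by 190 mm (its y), 40 mm high, walls and floor 4 mm thick. Origin: centre of its underside, at bench height. It lies on the left or the right of the bench
- dish: round steel drip dish fixed to the bench, 100 mm outside diameter; its flat floor, 86 mm across, is 6 mm above the bench and the rim round it stands 10 mm above the bench. Origin: centre of its underside, at bench height. It lies on the side away from the tray
- cushion0: black cushion of hard, smooth, slippery plastic, a plain solid cylinder 20 mm in diameter and 24 mm tall, 14 g. Starts inside the tall bucket. Origin: centre of one end face; z runs along its axis to the other end
- cushion1: black cushion of hard, smooth, slippery plastic, a plain solid cylinder 20 mm in diameter and 24 mm tall, 14 g. Starts inside the tall bucket. Origin: centre of one end face; z runs along its axis to the other end
- cushion2: black cushion of hard, smooth, slippery plastic, a plain solid cylinder 20 mm in diameter and 24 mm tall, 14 g. Starts inside the tall bucket. Origin: centre of one end face; z runs along its axis to the other end
- cushion0_center (a point): middle of cushion0
- cushion1_center (a point): middle of cushion1
- cushion2_center (a point): middle of cushion2
- stray: black cushion of hard, smooth, slippery plastic, a plain solid cylinder 20 mm in diameter and 24 mm tall, 14 g. Starts standing upright on the floor of the dish. Origin: centre of its lower end face at the start; z runs along its axis
- stray_center (a point): middle of the stray cushion
- bottle: bystander: amber bottle, 60 mm in diameter, 130 mm high, 400 g, standing close to the tall bucket. Origin: centre of its underside, z up
- flask: bystander: conical glass flask, 72 mm in diameter at the foot, 28 mm at the neck (from 85 mm up), lip 34 mm, 120 mm high, 300 g, standing close to the tall bucket. Origin: centre of its underside, z up
- rack: bystander: blue tube rack with white capped tubes, 70 mm (its x) by 160 mm (its y), 72 mm high, 700 g, near the dish. Origin: centre of its underside, z up
- squat: bystander: squat empty aluminium bucket, 80 mm in diameter, 45 mm high, 300 g, beyond the tray. Origin: centre of its underside, z up

How it is judged:
On the way:
1. the bucket is tipped past level (more than 95 degrees) with the centre of its mouth over the tray and less than 0.2 m above the bench (angle between bucket's own z axis and vertical above 1.66 rad and x of bucket_rim in the frame of tray between -0.08 and 0.08 m and y of bucket_rim in the frame of tray between -0.095 and 0.095 m and height (world z) of bucket_rim below 0.2 m), for 0.2 s.
At the end, for the whole second after the job is handed in: All four cushions lie at rest inside the tray (middles within its walls and below 40 mm above the bench); the tall bucket stands upright (within 0.06 rad), released and at rest, flat on the floor of the dish (underside within 3 mm of the floor's height, axis within 15 mm of the dish's centre) (x of cushion0_center in the frame of tray between -0.078 and 0.078 m and y of cushion0_center in the frame of tray between -0.093 and 0.093 m and z of cushion0_center in the frame of tray between 0 and 0.04 m and linear speed of each of cushion0, cushion1, cushion2, stray below 0.03 m/s and x of cushion1_center in the frame of tray between -0.078 and 0.078 m and y of cushion1_center in the frame of tray between -0.093 and 0.093 m and z of cushion1_center in the frame of tray between 0 and 0.04 m and x of cushion2_center in the frame of tray between -0.078 and 0.078 m and y of cushion2_center in the frame of tray between -0.093 and 0.093 m and z of cushion2_center in the frame of tray between 0 and 0.04 m and x of stray_center in the frame of tray between -0.078 and 0.078 m and y of stray_center in the frame of tray between -0.093 and 0.093 m and z of stray_center in the frame of tray between 0 and 0.04 m and angle between bucket's own z axis and vertical below 0.06 rad and horizontal distance between bucket and dish below 0.015 m and z of bucket in the frame of dish between 0.003 and 0.009 m and linear speed of bucket below 0.02 m/s and angular speed of bucket below 0.2 rad/s); the robot touches nothing.
It fails at once if the bottle, flask, tube rack or squat bucket is shifted by more than 25 mm or tilted by more than 0.3 rad (distance of any of bottle, flask, rack, squat from where it was at the start of the episode above 0.025 m or angle between any of bottle, flask, rack, squat's own z axis and vertical above 0.3 rad).
It fails at once if the bucket is slammed (over 60 N) against the dish, tray or tube rack (contact force between bucket and dish above 60 N or contact force between bucket and tray above 60 N or contact force between bucket and rack above 60 N).
It fails at once if the tall bucket is dropped: it is out of the fingers' hold while its underside is more than 22 mm above the bench (16 mm above the dish's floor) (contact force between bucket and the fingers below 0.05 N and height (world z) of bucket above 0.022 m).
It also fails if it takes over 72 s, if anything falls off the work surface, if the arm or the gripper's body presses on something with over 40 N, if the wrist force passes 120 N, or if a joint passes its speed limit or range.

## Robot

A 6-joint arm with a two-finger parallel gripper is mounted at the origin on the work surface. World frame = base frame: x ahead of the robot, y to its left, z up, the work surface at z = 0. Lengths are in m, angles in rad, forces in N, time in s.
With the tool pointing down it reaches from about 0.225 to 0.875 m from the base axis. Payload 3.4 kg.
Tool frame: the origin (TCP) lies at the very end of the fingers, on their centre line; the grasp point (between the pads) lies manip.grip_point_offset behind it (manip.grip_point_offset is the distance from the TCP to the grasp point, in m); z points along the fingers, y is the line along which they close (so a half turn about z gives the same grasp; the last joint's range is limited). The gripper opens to 85 mm and grips with 20 to 120 N. Pads are 22 mm wide; open, the fingers measure 114 mm over their backs; the gripper's body (76 mm by 85 mm) begins 54 mm behind the grasp point. The pads swing forward as they close: fully open they stand 13 mm farther back than shut.
Start: joints at [-1.412, 0.276, 1.505, -0, 1.361, -0.121], TCP at [0.159, -0.553, 0.231] pointing down, gripper open.
Joint ranges: [-2.89, 2.89], [-0.75, 2.08], [0.22, 2.7], [-1.18, 4.32], [0.11, 2.71], [-2.7, 2.7]. Speed limits (rad/s): [2.57, 2.57, 3.14, 3.14, 3.14, 3.14].

## Interface

Orientations are given as a unit quaternion [w, x, y, z].
In Python, from rig import manip gives the robot as it stands.
- The arm moves only by the shell command python3 -m pendant 'ROWS' [FORCE]. ROWS is JSON, a list of rows, each an object of numbers: "jaw": the opening, from -1 (shut) to 1 (fully open); "tx", "ty", "tz": the shift along the world's x, y, z in cm; "ax", "ay", "az": the turn, a rotation vector about the world's x, y, z in degrees. In form: [{"jaw": .., "tx": .., "ty": .., "tz": .., "ax": .., "ay": .., "az": ..}, ...]. A call has 1 to 10 rows; each row is the pose to reach, as a shift and turn from the pose commanded when the call began; what a row does not reach only later rows make up. A row lasts 1/8 s, in which the tool goes at most 62.5 mm and 10.7 degrees, less where a joint would pass 70% of its speed; a pose out of reach is approached as far as the arm can. A call with a gripper value outside its range is refused whole. The fingers move at their own pace and stop on an object; FORCE is the grip in N (left out, the last holds). Time passes only in rows, so rows that repeat a pose let the fingers close. It gives the time, the measured TCP pose, the force, the opening and the grip force at its end, in the units of the state.
- manip.get_state(): the state, without advancing time (a new reading comes with each control period).
- manip.get_image(name): name is "scene" or "top" or "wrist"; returns a dict with "pixels" (384x512x3 uint8, blue, green, red), "depth" (384x512 float32, m along the optical axis (not along the pixel's ray), 0 where there is no reading), "fx", "fy", "cx", "cy" (pixels), "pose" (4x4, takes a point from camera to world coordinates). Camera axes: x right, y down, z forward; pixel columns grow to the right and rows downward; lengths in m; the calibration is good to about 2 mm. A picture is of the moment at which its call begins.
- manip.sign_off(): hands the job in; it is judged then, once.
The state is a dict: "clock": time; "qpos": joint angles; "qd": joint speeds; "effort": joint torques, N m; "position": TCP position; "ee_rot": TCP orientation; "contact_force": force on the tool from outside, world axes, zero at the start; "moment": the same for the moment, N m; "width": finger opening in m; "gripper_force": force on a finger pad.
Only numpy, scipy, OpenCV 4.12 (cv2) and the standard library are available. Lean on these libraries where they do the work, as an engineer would, in place of code of your own. Each camera call takes 0.05 s, during which the arm holds its last target. There are 200 camera calls.

## Working session

There is one attempt and no reset: what is moved stays moved. The work goes in short steps, Python scripts to look and compute and a shell command to move; the robot and the scene stay as the last step left them, time stands still between calls to the robot, and variables do not carry over. Pictures are saved under pics/ and viewed, at most 10 in all, crops included, and the job is handed in when it is done.

```bash
ls; mkdir -p pics; cat > h.py <<'E'
import numpy as np,cv2
from rig import manip
def grab(n,f=None):
    im=manip.get_image(n)
    if f: cv2.imwrite('pics/'+f,im['pixels'])
    np.savez('/tmp/%s.npz'%(f or n),**im); return im
def cloud(im):
    d=im['depth'];v,u=np.indices(d.shape)
    p=np.stack([(u-im['cx'])/im['fx']*d,(v-im['cy'])/im['fy']*d,d,np.ones_like(d)],-1)
    return (p@np.array(im['pose']).T)[...,:3]
def ray(im,u,v,z):
    P=np.array(im['pose']);r=P[:3,:3]@[(u-im['cx'])/im['fx'],(v-im['cy'])/im['fy'],1];o=P[:3,3]
    return o+r*(z-o[2])/r[2]
E
python3 - <<'E'
from h import *
a=grab('top','top0.png');b=grab('scene','scene0.png')
print(a['pose'],b['pose'],manip.grip_point_offset);print(manip.get_state())
c=cv2.resize(np.hstack([a['pixels'],b['pixels']]),(800,300));
E
```

```text
pics
[[-2.06784616e-02 -9.85289521e-01  1.69637732e-01  4.47563521e-01]
 [-9.99785966e-01  2.04889503e-02 -2.86780330e-03 -5.31968284e-04]
 [-6.50082523e-04 -1.69660726e-01 -9.85502316e-01  1.02293464e+00]
 [ 0.00000000e+00  0.00000000e+00  0.00000000e+00  1.00000000e+00]] [[-0.66480149  0.4342572  -0.60783194  1.11831337]
 [ 0.74674021  0.40858766 -0.5248192   0.43467713]
 [ 0.02044612 -0.80279313 -0.59590699  0.57380078]
 [ 0.          0.          0.          1.        ]] 0.0187
{'clock': 0.1, 'qpos': array([-1.41198246e+00,  2.76506894e-01,  1.50600130e+00,  4.83272179e-06,
        1.36070459e+00, -1.20992937e-01]), 'qd': array([-0.00112722, -0.00055584, -0.00247621,  0.00097313,  0.00027583,
       -0.00095325]), 'effort': array([ 1.16611514e-03, -4.17700195e+01, -2.46405745e+01, -2.27579776e-04,
        5.82730121e-03,  1.46609850e-06]), 'position': array([ 0.15872303, -0.55216861,  0.23054248]), 'ee_rot': array([-8.09965092e-04,  9.90229217e-01,  1.39446914e-01, -1.29553993e-05]), 'contact_force': array([0.36263301, 0.19974223, 0.18449706]), 'moment': array([ 0.05212239,  0.05096615, -0.05725788]), 'gripper_force': 0.0, 'width': 0.08572513119000917}
```

View pics/top0.png

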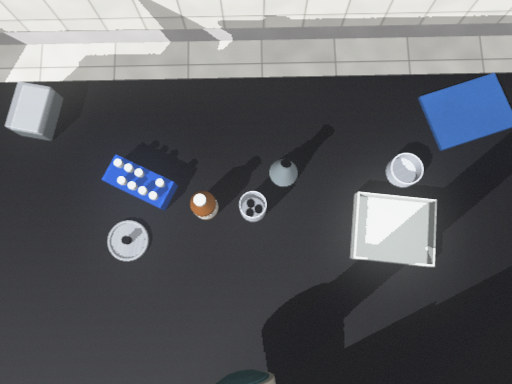

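View pics/scene0.png

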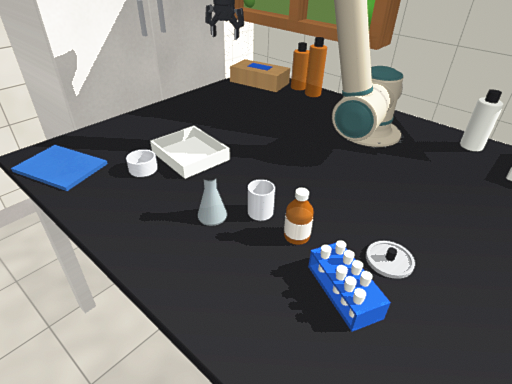

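The top view shows the dish with the stray at about (128,240), the rack at (139,181), the bottle at (203,203), the bucket with three cushions at (252,206), the flask at (284,172), the tray at (394,229) and the squat bucket at (404,170). In the scene view the bucket mouth is at about (261,187) and the stray at (391,254).

```bash
cat > m.py <<'E'
from h import *
from types import SimpleNamespace
L=lambda f:dict(np.load('/tmp/%s.npz'%f))
a=L('top0.png');b=L('scene0.png');A=cloud(a);B=cloud(b)
print('fx',a['fx'],b['fx'])
def reg(C,c,r,z0,z1,n):
    P=C.reshape(-1,3);m=(np.hypot(P[:,0]-c[0],P[:,1]-c[1])<r)&(P[:,2]>z0)&(P[:,2]<z1)
    q=P[m]
    if len(q)<5: print(n,'few');return
    (cx,cy),rr=cv2.minEnclosingCircle(q[:,:2].astype(np.float32))
    print(n,len(q),'circ',np.round([cx,cy,rr],4),'med',np.round(np.median(q,0),4),'z95',np.round(np.percentile(q[:,2],95),4))
for n,u,v,z in [('dish',128,240,.01),('stray',127,240,.03),('bottle',201,200,.13),('bucket',253,203,.08),('flask',286,162,.12),('squat',404,166,.045),('tray',394,229,.04),('rack',139,181,.07)]:
    print(n,np.round(ray(a,u,v,z),4),'depth pt',np.round(A[v,u],4))
c=ray(a,253,203,.08)
for C,k in((A,'top'),(B,'scene')):
    reg(C,c,.045,.070,.09,'bucket rim '+k)
    d=ray(a,128,240,.01);reg(C,d,.065,.007,.016,'dish rim '+k);reg(C,d,.035,.02,.04,'stray '+k);reg(C,d,.04,.003,.008,'dish floor'+k)
    f=ray(a,286,162,.12);reg(C,f,.04,.1,.13,'flask top '+k)
    f=ray(a,201,200,.13);reg(C,f,.05,.03,.14,'bottle '+k)
    t=ray(a,394,229,.04);P=C.reshape(-1,3);q=P[(abs(P[:,:2]-t[:2]).max(1)<.12)&(P[:,2]>.03)&(P[:,2]<.044)]
    r=cv2.minAreaRect(q[:,:2].astype(np.float32));print('tray',k,r)
    t=ray(a,139,181,.07);q=P[(np.hypot(*(P[:,:2]-t[:2]).T)<.12)&(P[:,2]>.04)&(P[:,2]<.1)]
    print('rack',k,cv2.minAreaRect(q[:,:2].astype(np.float32)),q[:,2].max())
E
python3 m.py
```

```text
fx 414.73349103550595 353.25972634641863
dish [0.5264 0.3131 0.01  ] depth pt [0.525  0.3072 0.0289]
stray [0.5249 0.3093 0.03  ] depth pt [0.525  0.3096 0.0289]
bottle [0.601  0.1193 0.13  ] depth pt [0.6016 0.1198 0.1265]
bucket [0.6001 0.0062 0.08  ] depth pt [0.608  0.0066 0.0313]
flask [ 0.6852 -0.0698  0.12  ] depth pt [ 0.7172 -0.0792 -0.0015]
squat [ 0.689  -0.3613  0.045 ] depth pt [ 0.6991 -0.3765  0.004 ]
tray [ 0.5371 -0.327   0.04  ] depth pt [ 0.5402 -0.3383  0.0061]
rack [0.6596 0.2731 0.07  ] depth pt [0.6644 0.2792 0.0487]
bucket rim top 123 circ [0.5983 0.0068 0.0319] med [0.603  0.0057 0.0784] z95 0.0812
dish rim top 457 circ [0.5274 0.314  0.0502] med [0.5303 0.3125 0.0085] z95 0.0116
stray top 57 circ [0.5269 0.313  0.0096] med [0.5255 0.312  0.0287] z95 0.0311
dish floortop 618 circ [0.5264 0.313  0.04  ] med [0.5241 0.3119 0.0053] z95 0.0074
flask top top 16 circ [ 0.6842 -0.0699  0.0131] med [ 0.677  -0.0681  0.1054] z95 0.1135
bottle top 596 circ [0.6032 0.122  0.03  ] med [0.5964 0.1168 0.0908] z95 0.1306
tray top ((0.5615682601928711, -0.3345472514629364), 
[... 260 characters left out ...]
0.076 ] z95 0.0795
dish rim scene 408 circ [0.5256 0.3152 0.051 ] med [0.5319 0.3184 0.0088] z95 0.0111
stray scene 78 circ [0.5258 0.3145 0.0106] med [0.5291 0.3153 0.0285] z95 0.0305
dish floorscene 656 circ [0.5262 0.3131 0.0399] med [0.5317 0.3182 0.0052] z95 0.0069
flask top scene 71 circ [ 0.6916 -0.0662  0.0129] med [ 0.6961 -0.0607  0.1076] z95 0.1166
bottle scene 1010 circ [0.604  0.1242 0.0302] med [0.6177 0.1331 0.0818] z95 0.1286
tray scene ((0.5601032376289368, -0.33328816294670105), (0.19506874680519104, 0.20673957467079163), 83.08780670166016)
rack scene ((0.6650407910346985, 0.2829422652721405), (0.16116194427013397, 0.0718274712562561), 63.63214111328125) 0.07340663838291372
```

```bash
python3 - <<'E'
from m import *
t=np.array([.532,-.327]);P=A.reshape(-1,3)
w=a['pixels'].reshape(-1,3).min(1)>60
q=P[(abs(P[:,0]-.535)<.098)&(abs(P[:,1]+.327)<.12)&(P[:,2]>.034)&(P[:,2]<.045)&(np.hypot(P[:,0]-.69,P[:,1]+.362)>.055)]
print(len(q),cv2.minAreaRect(q[:,:2].astype(np.float32)))
E
python3 -m pendant '[{"jaw":0,"tx":10,"ty":20,"tz":1,"az":25},{"jaw":0,"tx":18,"ty":40,"tz":1,"az":50},{"jaw":0,"tx":26,"ty":60,"tz":1,"az":75},{"jaw":0,"tx":36.8,"ty":86.6,"tz":0,"az":105},{"jaw":0,"tx":36.8,"ty":86.6,"tz":0,"az":105},{"jaw":0,"tx":36.8,"ty":86.6,"tz":0,"az":105},{"jaw":0,"tx":36.8,"ty":86.6,"tz":0,"az":105},{"jaw":0,"tx":36.8,"ty":86.6,"tz":0,"az":105},{"jaw":0,"tx":36.8,"ty":86.6,"tz":0,"az":105},{"jaw":0,"tx":36.8,"ty":86.6,"tz":0,"az":105}]' 30
```

```text
fx 414.73349103550595 353.25972634641863
dish [0.5264 0.3131 0.01  ] depth pt [0.525  0.3072 0.0289]
stray [0.5249 0.3093 0.03  ] depth pt [0.525  0.3096 0.0289]
bottle [0.601  0.1193 0.13  ] depth pt [0.6016 0.1198 0.1265]
bucket [0.6001 0.0062 0.08  ] depth pt [0.608  0.0066 0.0313]
flask [ 0.6852 -0.0698  0.12  ] depth pt [ 0.7172 -0.0792 -0.0015]
squat [ 0.689  -0.3613  0.045 ] depth pt [ 0.6991 -0.3765  0.004 ]
tray [ 0.5371 -0.327   0.04  ] depth pt [ 0.5402 -0.3383  0.0061]
rack [0.6596 0.2731 0.07  ] depth pt [0.6644 0.2792 0.0487]
bucket rim top 123 circ [0.5983 0.0068 0.0319] med [0.603  0.0057 0.0784] z95 0.0812
dish rim top 457 circ [0.5274 0.314  0.0502] med [0.5303 0.3125 0.0085] z95 0.0116
stray top 57 circ [0.5269 0.313  0.0096] med [0.5255 0.312  0.0287] z95 0.0311
dish floortop 618 circ [0.5264 0.313  0.04  ] med [0.5241 0.3119 0.0053] z95 0.0074
flask top top 16 circ [ 0.6842 -0.0699  0.0131] med [ 0.677  -0.0681  0.1054] z95 0.1135
bottle top 596 circ [0.6032 0.122  0.03  ] med [0.5964 0.1168 0.0908] z95 0.1306
tray top ((0.5615682601928711, -0.3345472514629364), 
[... 435 characters left out ...]
95 0.0305
dish floorscene 656 circ [0.5262 0.3131 0.0399] med [0.5317 0.3182 0.0052] z95 0.0069
flask top scene 71 circ [ 0.6916 -0.0662  0.0129] med [ 0.6961 -0.0607  0.1076] z95 0.1166
bottle scene 1010 circ [0.604  0.1242 0.0302] med [0.6177 0.1331 0.0818] z95 0.1286
tray scene ((0.5601032376289368, -0.33328816294670105), (0.19506874680519104, 0.20673957467079163), 83.08780670166016)
rack scene ((0.6650407910346985, 0.2829422652721405), (0.16116194427013397, 0.0718274712562561), 63.63214111328125) 0.07340663838291372
616 ((0.5402982234954834, -0.33193081617355347), (0.19186030328273773, 0.1610902100801468), 82.75774383544922)invalid input at $[0]: expected keys jaw, tx, ty, tz, ax, ay, az
```

```bash
python3 -m pendant '[{"jaw":0,"tx":6,"ty":12,"tz":1,"ax":0,"ay":0,"az":10},{"jaw":0,"tx":12,"ty":24,"tz":1,"ax":0,"ay":0,"az":20},{"jaw":0,"tx":36.8,"ty":86.6,"tz":0,"ax":0,"ay":0,"az":105},{"jaw":0,"tx":36.8,"ty":86.6,"tz":0,"ax":0,"ay":0,"az":105},{"jaw":0,"tx":36.8,"ty":86.6,"tz":0,"ax":0,"ay":0,"az":105},{"jaw":0,"tx":36.8,"ty":86.6,"tz":0,"ax":0,"ay":0,"az":105},{"jaw":0,"tx":36.8,"ty":86.6,"tz":0,"ax":0,"ay":0,"az":105},{"jaw":0,"tx":36.8,"ty":86.6,"tz":0,"ax":0,"ay":0,"az":105},{"jaw":0,"tx":36.8,"ty":86.6,"tz":0,"ax":0,"ay":0,"az":105},{"jaw":0,"tx":36.8,"ty":86.6,"tz":0,"ax":0,"ay":0,"az":105}]' 30; python3 -c "
from h import *
print(manip.get_state())"
```

```text
clock: 1.35
position: [0.4061, 0.0229, 0.2338]
ee_rot: [0.0, 0.49, 0.872, -0.0]
contact_force: [0.8, -0.5, 0.3]
width: 0.0426
gripper_force: 0.0
{'clock': 1.35, 'qpos': array([-1.14707307e-01,  1.54410373e-02,  1.81925769e+00, -3.79337582e-04,
        1.30607701e+00, -6.62196248e-01]), 'qd': array([ 1.25581276,  0.31027939, -0.30347834, -0.00389602, -0.02273101,
       -0.10383713]), 'effort': array([ -4.9742353 , -28.52951288, -21.97634518,   0.25376628,
         0.48475916,   0.07831376]), 'position': array([0.40608067, 0.02293896, 0.2337723 ]), 'ee_rot': array([ 4.47477827e-04,  4.89576576e-01,  8.71960192e-01, -1.09357116e-05]), 'contact_force': array([ 0.78521382, -0.45258185,  0.31583234]), 'moment': array([-0.04569675, -0.03139526,  0.0015944 ]), 'gripper_force': 0.0, 'width': 0.04256412802331228}
```

```bash
python3 -m pendant '[{"jaw":0,"tx":12,"ty":29,"tz":0,"ax":0,"ay":0,"az":0},{"jaw":0,"tx":12,"ty":29,"tz":0,"ax":0,"ay":0,"az":0},{"jaw":0,"tx":12,"ty":29,"tz":0,"ax":0,"ay":0,"az":0},{"jaw":0,"tx":12,"ty":29,"tz":0,"ax":0,"ay":0,"az":0},{"jaw":0,"tx":12,"ty":29,"tz":0,"ax":0,"ay":0,"az":0},{"jaw":0,"tx":12,"ty":29,"tz":-5,"ax":0,"ay":0,"az":0},{"jaw":0,"tx":12,"ty":29,"tz":-13,"ax":0,"ay":0,"az":0},{"jaw":0,"tx":12,"ty":29,"tz":-13,"ax":0,"ay":0,"az":0},{"jaw":0,"tx":12,"ty":29,"tz":-13,"ax":0,"ay":0,"az":0}]' 30; python3 -c "
from h import *
a=grab('wrist','w1.png');print(a['pose'])
print(manip.get_state()['position'],manip.get_state()['qpos'])"
```

```text
clock: 2.48
position: [0.5243, 0.3103, 0.1014]
ee_rot: [-0.002, 0.492, 0.871, -0.002]
contact_force: [-0.5, 0.4, -0.2]
width: 0.0426
gripper_force: 0.0
[[ 0.85659522  0.49474173  0.14654434  0.48646778]
 [ 0.51596669 -0.81864739 -0.25218016  0.37571801]
 [-0.0047959   0.29162832 -0.95651969  0.24411638]
 [ 0.          0.          0.          1.        ]]
[0.52557343 0.31088202 0.10320741] [ 4.20241902e-01  4.22598748e-01  1.61485366e+00  2.49245498e-05
  1.10546679e+00 -1.21363221e-01]
```

View pics/w1.png

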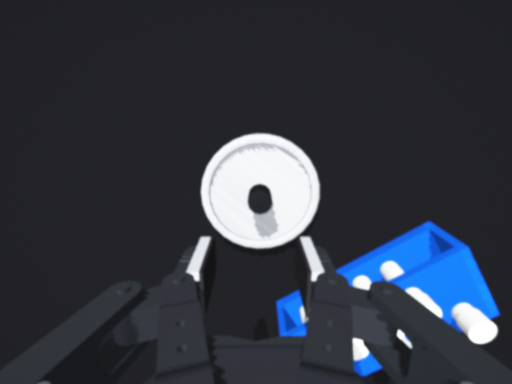

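The wrist view shows the dish centred at about (260,190), with the stray standing in it at (260,198) between the finger lines. I'll measure both again.

```bash
cat > n.py <<'E'
from h import *
a=dict(np.load('/tmp/w1.png.npz'));P=cloud(a);g=a['pixels'].max(2)
Q=P.reshape(-1,3);m=(np.hypot(Q[:,0]-.527,Q[:,1]-.314)<.03)&(Q[:,2]>.022)&(Q[:,2]<.04);q=Q[m]
print(m.sum(),cv2.minEnclosingCircle(q[:,:2].astype(np.float32)),np.median(q,0))
m=(np.hypot(Q[:,0]-.527,Q[:,1]-.314)<.055)&(Q[:,2]>.007)&(Q[:,2]<.014);print(cv2.minEnclosingCircle(Q[m][:,:2].astype(np.float32)),Q[m][:,2].max())
E
python3 n.py
```

```text
521 ((0.5243951082229614, 0.3164712190628052), 0.01002104114741087) [0.52383225 0.31741409 0.02997807]
((0.5244827270507812, 0.316771537065506), 0.05006231367588043) 0.01399479583560867
```

```bash
python3 -m pendant '[{"jaw":0,"tx":0,"ty":0.4,"tz":-3,"ax":0,"ay":0,"az":0},{"jaw":0,"tx":0,"ty":0.4,"tz":-6,"ax":0,"ay":0,"az":0},{"jaw":0,"tx":0,"ty":0.4,"tz":-8,"ax":0,"ay":0,"az":0},{"jaw":0,"tx":0,"ty":0.4,"tz":-8,"ax":0,"ay":0,"az":0},{"jaw":0,"tx":0,"ty":0.4,"tz":-8,"ax":0,"ay":0,"az":0}]' 30
```

```text
clock: 3.15
position: [0.5272, 0.3156, 0.0256]
ee_rot: [0.001, 0.492, 0.87, 0.001]
contact_force: [0.6, 0.1, 0.2]
width: 0.0425
gripper_force: 0.0
```

Next: go down 14.5 mm, close, lift, and head for the tray.

```bash
python3 -m pendant '[{"jaw":0,"tx":-0.1,"ty":0,"tz":-1.4,"ax":0,"ay":0,"az":0},{"jaw":0,"tx":-0.1,"ty":0,"tz":-1.4,"ax":0,"ay":0,"az":0},{"jaw":-1,"tx":-0.1,"ty":0,"tz":-1.4,"ax":0,"ay":0,"az":0},{"jaw":-1,"tx":-0.1,"ty":0,"tz":-1.4,"ax":0,"ay":0,"az":0},{"jaw":-1,"tx":-0.1,"ty":0,"tz":-1.4,"ax":0,"ay":0,"az":0},{"jaw":-1,"tx":-0.1,"ty":0,"tz":-1.4,"ax":0,"ay":0,"az":0},{"jaw":-1,"tx":-0.1,"ty":0,"tz":3,"ax":0,"ay":0,"az":0},{"jaw":-1,"tx":-0.1,"ty":0,"tz":8,"ax":0,"ay":0,"az":0}]' 30
```

```text
clock: 4.15
position: [0.524, 0.3145, 0.1037]
ee_rot: [-0.001, 0.492, 0.87, -0.001]
contact_force: [0.3, 0.3, -0.9]
width: 0.0188
gripper_force: 29.4
```

```bash
python3 -m pendant '[{"jaw":-1,"tx":-2,"ty":-3,"tz":5,"ax":0,"ay":0,"az":-5},{"jaw":-1,"tx":-4,"ty":-8,"tz":9,"ax":0,"ay":0,"az":-13},{"jaw":-1,"tx":-0.4,"ty":-67.5,"tz":9,"ax":0,"ay":0,"az":-65},{"jaw":-1,"tx":-0.4,"ty":-67.5,"tz":9,"ax":0,"ay":0,"az":-65},{"jaw":-1,"tx":-0.4,"ty":-67.5,"tz":9,"ax":0,"ay":0,"az":-65},{"jaw":-1,"tx":-0.4,"ty":-67.5,"tz":9,"ax":0,"ay":0,"az":-65},{"jaw":-1,"tx":-0.4,"ty":-67.5,"tz":9,"ax":0,"ay":0,"az":-65},{"jaw":-1,"tx":-0.4,"ty":-67.5,"tz":9,"ax":0,"ay":0,"az":-65},{"jaw":-1,"tx":-0.4,"ty":-67.5,"tz":9,"ax":0,"ay":0,"az":-65},{"jaw":-1,"tx":-0.4,"ty":-67.5,"tz":9,"ax":0,"ay":0,"az":-65}]' 30
```

```text
clock: 5.4
position: [0.5148, -0.2628, 0.1934]
ee_rot: [0.0, 0.883, 0.47, 0.0]
contact_force: [1.0, 0.7, 0.9]
width: 0.0187
gripper_force: 29.5
```

```bash
python3 -m pendant '[{"jaw":-1,"tx":0,"ty":-9,"tz":0,"ax":0,"ay":0,"az":0},{"jaw":-1,"tx":0,"ty":-9,"tz":-6,"ax":0,"ay":0,"az":0},{"jaw":-1,"tx":0,"ty":-9,"tz":-12,"ax":0,"ay":0,"az":0},{"jaw":-1,"tx":0,"ty":-9,"tz":-16,"ax":0,"ay":0,"az":0},{"jaw":-1,"tx":0,"ty":-9,"tz":-17.4,"ax":0,"ay":0,"az":0},{"jaw":-1,"tx":0,"ty":-9,"tz":-17.4,"ax":0,"ay":0,"az":0},{"jaw":-1,"tx":0,"ty":-9,"tz":-17.4,"ax":0,"ay":0,"az":0}]' 30
```

```text
clock: 6.28
position: [0.5165, -0.3518, 0.0214]
ee_rot: [0.002, 0.883, 0.47, 0.001]
contact_force: [0.5, -1.6, 0.4]
width: 0.019
gripper_force: 29.5
```

```bash
python3 -m pendant '[{"jaw":-1,"tx":0,"ty":0,"tz":-0.6,"ax":0,"ay":0,"az":0},{"jaw":-1,"tx":0,"ty":0,"tz":-0.6,"ax":0,"ay":0,"az":0},{"jaw":-0.3,"tx":0,"ty":0,"tz":-0.6,"ax":0,"ay":0,"az":0},{"jaw":-0.3,"tx":0,"ty":0,"tz":-0.6,"ax":0,"ay":0,"az":0},{"jaw":-0.3,"tx":0,"ty":0,"tz":5,"ax":0,"ay":0,"az":0},{"jaw":0.5,"tx":-6,"ty":6,"tz":11,"ax":0,"ay":0,"az":5},{"jaw":1,"tx":-8,"ty":12,"tz":15,"ax":0,"ay":0,"az":10},{"jaw":1,"tx":-10,"ty":18,"tz":17,"ax":0,"ay":0,"az":15},{"jaw":1,"tx":-10,"ty":20,"tz":18,"ax":0,"ay":0,"az":20}]' 30; python3 - <<'E'
from h import *
print(manip.get_state()['qpos'])
a=grab('top','t2.png');P=cloud(a).reshape(-1,3);g=a['pixels'].reshape(-1,3).max(1)
m=(g<70)&(abs(P[:,0]-.54)<.09)&(abs(P[:,1]+.332)<.1)&(P[:,2]>.018)&(P[:,2]<.045)
print(m.sum(),np.median(P[m],0))
E
```

```text
clock: 7.4
position: [0.4171, -0.1606, 0.1947]
ee_rot: [0.0, 0.787, 0.616, 0.0]
contact_force: [0.6, -0.1, 0.1]
width: 0.0855
gripper_force: 0.0
[-5.23786452e-01  1.07919048e-01  1.81956800e+00  3.70995645e-04
  1.21347611e+00 -2.81584167e-01]
0 [nan nan nan]
  return _methods._mean(a, axis=axis, dtype=dtype,
  ret = um.true_divide(
```

View pics/t2.png

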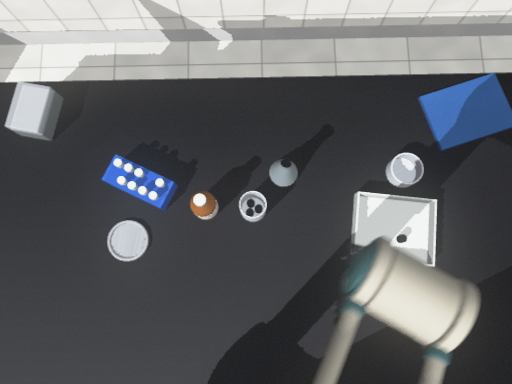

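```bash
python3 -m pendant '[{"jaw":1,"tx":0,"ty":2,"tz":5,"ax":0,"ay":0,"az":-10},{"jaw":1,"tx":0,"ty":4,"tz":10,"ax":0,"ay":0,"az":-20},{"jaw":1,"tx":0,"ty":6,"tz":10,"ax":0,"ay":0,"az":-30},{"jaw":1,"tx":0,"ty":6,"tz":10,"ax":0,"ay":0,"az":-40},{"jaw":1,"tx":0,"ty":6,"tz":10,"ax":0,"ay":0,"az":-46}]'; python3 -c "
from h import *
print(manip.get_state()['qpos'])"
python3 -m pendant '[{"jaw":1,"tx":0,"ty":0,"tz":0,"ax":5,"ay":-8.66,"az":0},{"jaw":1,"tx":0,"ty":0,"tz":0,"ax":10,"ay":-17.3,"az":0},{"jaw":1,"tx":0,"ty":0,"tz":0,"ax":15,"ay":-26,"az":0},{"jaw":1,"tx":0,"ty":0,"tz":0,"ax":20,"ay":-34.6,"az":0},{"jaw":1,"tx":0,"ty":0,"tz":0,"ax":25,"ay":-43.3,"az":0},{"jaw":1,"tx":0,"ty":0,"tz":0,"ax":25,"ay":-43.3,"az":0}]'; python3 -c "
from h import *
s=manip.get_state();print(s['qpos'],s['position'],s['ee_rot'])"
```

```text
clock: 8.07
position: [0.4182, -0.1019, 0.2939]
ee_rot: [0.0, 0.966, 0.257, 0.0]
contact_force: [0.1, -0.1, 0.8]
width: 0.0852
gripper_force: 0.0
[-4.00700621e-01  2.07461744e-02  1.66412002e+00 -1.56809659e-04
  1.45590549e+00  6.49260380e-01]
clock: 8.82
position: [0.4167, -0.1037, 0.2918]
ee_rot: [-0.11, 0.877, 0.23, 0.407]
contact_force: [0.4, 0.0, 0.3]
width: 0.0854
gripper_force: 0.0
[-1.18077341 -0.09956074  2.11865033  0.88292137  1.38056677 -0.41988549] [ 0.41665393 -0.10371073  0.2917702 ] [-0.11026801  0.87692801  0.22998822  0.40736181]
```

```bash
cat > k.py <<'E'
import numpy as np
from scipy.spatial.transform import Rotation as R
from scipy.optimize import least_squares
D=[([-1.41198246,.276506894,1.5060013,0,1.36070459,-.120992937],[.15872303,-.55216861,.23054248]),
([.420241902,.422598748,1.61485366,0,1.10546679,-.121363221],[.52557343,.31088202,.10320741]),
([-.523786452,.107919048,1.819568,.000371,1.21347611,-.281584],[.4171,-.1606,.1947]),
([-.400700621,.0207461744,1.66412,-.000157,1.45590549,.64926],[.4182,-.1019,.2939]),
([-1.18077341,-.09956074,2.11865033,.88292137,1.38056677,-.41988549],[.41665393,-.10371073,.2917702])]
def fk(q,p):
    h,a1,l,L2,e,L3,Lt,wl=p
    B=R.from_euler('z',q[0]);U=B*R.from_euler('y',q[1]);F=B*R.from_euler('y',q[1]+q[2]);W=F*R.from_euler('z',q[3])*R.from_euler('y',q[4])
    T=W*R.from_euler('z',q[5]+np.pi/2)
    return B.apply([a1,l,h])+U.apply([0,0,L2])+F.apply([e,0,L3])+(F*R.from_euler('z',q[3])).apply([0,wl,0])+T.apply([0,0,Lt]),T
if __name__=='__main__':
    r=R.from_quat([.87692801,.22998822,.40736181,-.11026801]);print('orient err deg',np.degrees((r.inv()*fk(D[4][0],[0]*8)[1]).magnitude()))
    f=lambda p:np.r_[np.concatenate([fk(q,p)[0]-x for q,x in D]),.003*(p-p0)]
    p0=np.array([.3,0,.069,.4,0,.4,.2,0.]);s=least_squares(f,p0);print(np.round(s.x,4),np.round(s.fun[:15]*1e3,1))
E
python3 k.py
```

```text
orient err deg 2.3865639044791343e-07
[0.1368 0.     0.0694 0.6297 0.0604 0.421  0.3645 0.    ] [-0.  0. -0. -0. -0.  0.  0. -0. -0.  0.  0.  0. -0.  0.  0.]
```

```bash
cat > ik.py <<'E'
from k import *
P=np.array([.1368,0,.0694,.6297,.0604,.421,.3645,0]);lo=np.array([-2.89,-.75,.22,-1.18,.11,-2.7]);hi=np.array([2.89,2.08,2.7,4.32,2.71,2.7])
def pose(psi,p,s,roll=0):   # psi azimuth, p pitch down, s = +-1 sense of tool y, roll about d; degrees
    a,b=np.radians([psi,p]);d=np.array([np.cos(a)*np.cos(b),np.sin(a)*np.cos(b),-np.sin(b)]);y=s*np.array([np.sin(a),-np.cos(a),0])
    return R.from_rotvec(np.radians(roll)*d)*R.from_matrix(np.c_[np.cross(y,d),y,d]),d
def ik(tcp,T,q0):
    def f(q):
        x,r=fk(q,P);return np.r_[(x-tcp)*5,(T.inv()*r).as_rotvec()]
    s=least_squares(f,np.clip(q0,lo+.01,hi-.01),bounds=(lo,hi));return s.x,np.abs(s.fun).max()
def best(tcp,T,seeds):
    o=[ik(tcp,T,q) for q in seeds];return min(o,key=lambda t:t[1])
if __name__=='__main__':
    G=np.array([.598,.007,.05]);Y=np.array([.54,-.29,.125]);Z=np.array([.5255,.315,.056])
    S=[[-1,.3,2,1.2,1.2,-1],[-.7,.5,1.8,1.5,1,1],[-1,.3,2,.8,1.2,-2.3],[-.5,.5,1.5,2.5,.8,2.3],[.3,.5,1.5,1.5,1,0]]
    for psi in (15,30,45,60):
      for s in (1,-1):
        T,d=pose(psi,15,s);q,e=best(G+.024*d,T,S);print('G',psi,s,np.round(q,2),round(e,4))
        for nm,X,ps in (('Y',Y,psi-30),('Y',Y,psi-15),('Z',Z,psi),('Z',Z,psi+30)):
            for roll in ((0,-145,145) if nm=='Y' else (0,)):
                T,d=pose(ps,0 if nm=='Y' else 15,s,roll);q1,e=best(X+.024*d,T,[q]+S)
                if e<.01: print('   ',nm,ps,roll,np.round(q1,2))
E
python3 ik.py
```

```text
G 15 1 [-0.51  0.97  2.62  2.4   1.64 -1.88] 0.0
    Y -15 0 [-1.    1.02  2.62  2.34  1.93 -1.92]
    Y -15 -145 [-1.    1.02  2.62  2.34  1.93  1.83]
    Y -15 145 [-1.    1.02  2.62  2.34  1.93  0.61]
    Y 0 0 [-1.17  0.91  2.45  1.97  1.66 -1.78]
    Y 0 -145 [-1.17  0.91  2.45  1.97  1.66  1.97]
    Y 0 145 [-1.17  0.91  2.45  1.97  1.66  0.75]
    Z 15 0 [ 0.61  0.91  2.57  3.48  1.63 -1.46]
    Z 45 0 [ 0.04  0.92  2.58  2.43  1.58 -1.81]
G 15 -1 [-0.51  0.97  2.62  2.4   1.64  1.26] 0.0
    Y -15 0 [-1.    1.02  2.62  2.34  1.93  1.22]
    Y -15 -145 [-1.    1.02  2.62  2.34  1.93 -1.31]
    Y -15 145 [-1.    1.02  2.62  2.34  1.93 -2.53]
    Y 0 0 [-1.17  0.91  2.45  1.97  1.66  1.36]
    Y 0 -145 [-1.17  0.91  2.45  1.97  1.66 -1.17]
    Y 0 145 [-1.17  0.91  2.45  1.97  1.66 -2.39]
    Z 15 0 [0.61 0.91 2.57 3.48 1.63 1.68]
    Z 45 0 [0.04 0.92 2.58 2.43 1.58 1.33]
G 30 1 [-0.67  0.88  2.46  1.99  1.39 -1.75] 0.0
    Y 0 0 [-1.17  0.91  2.45  1.97  1.66 -1.78]
    Y 0 -145 [-1.17  0.91  2.45  1.97  1.66  1.97]
    Y 0 145 [-1.17  0.91  2.45  1.97  1.66  0.75]
    Y 15 0 
[... 1781 characters left out ...]
   Y 45 0 [-1.17  0.89  1.83  1.22  1.73 -1.18]
    Y 45 -145 [-1.17  0.89  1.83  1.22  1.73  2.57]
    Y 45 145 [-1.17  0.89  1.83  1.22  1.73  1.35]
    Z 60 0 [-0.11  0.85  2.43  2.01  1.37 -1.7 ]
    Z 90 0 [-0.16  0.82  2.04  1.35  1.36 -1.29]
G 60 -1 [-0.71  0.83  2.06  1.33  1.36  1.82] 0.0
    Y 30 0 [-1.21  0.86  2.05  1.41  1.61  1.8 ]
    Y 30 -145 [-1.21  0.86  2.05  1.41  1.61 -0.73]
    Y 30 145 [-1.21  0.86  2.05  1.41  1.61 -1.95]
    Y 45 0 [-1.17  0.89  1.83  1.22  1.73  1.96]
    Y 45 -145 [-1.17  0.89  1.83  1.22  1.73 -0.57]
    Y 45 145 [-1.17  0.89  1.83  1.22  1.73 -1.79]
    Z 60 0 [-0.11  0.85  2.43  2.01  1.37  1.44]
    Z 90 0 [-0.16  0.82  2.04  1.35  1.36  1.86]
```

```bash
cat > go.py <<'E'
import sys
from ik import *
from rig import manip
def delta(psi,p,s,roll,X,back):
    st=manip.get_state();q=st['ee_rot'];C=R.from_quat([*q[1:],q[0]]);T,d=pose(psi,p,s,roll)
    print('shift cm',np.round((np.array(X)+back*d-st['position'])*100,2),'turn',np.round(np.degrees((T*C.inv()).as_rotvec()),1))
    print('now',np.round(st['position'],4),'q',np.round(st['qpos'],2),'bucket-up tilt n/a')
if __name__=='__main__':
    v=[float(x) for x in sys.argv[1:]];delta(*v[:4],v[4:7],v[7])
E
python3 go.py 35 15 1 0 .598 .007 .05 -.106; python3 go.py 35 15 1 0 .598 .007 .05 .024
```

```text
shift cm [  9.75   5.2  -21.43] turn [ 13.1 -21.4   5.3]
now [ 0.4167 -0.1037  0.2918] q [-1.18 -0.1   2.12  0.88  1.38 -0.42] bucket-up tilt n/a
shift cm [ 20.03  12.4  -24.8 ] turn [ 13.1 -21.4   5.3]
now [ 0.4167 -0.1037  0.2918] q [-1.18 -0.1   2.12  0.88  1.38 -0.42] bucket-up tilt n/a
```

```bash
python3 -m pendant '[{"jaw":1,"tx":1,"ty":0,"tz":-1,"ax":4,"ay":-7,"az":1.5},{"jaw":1,"tx":2,"ty":1,"tz":-4,"ax":8,"ay":-14,"az":3},{"jaw":1,"tx":4,"ty":2,"tz":-8,"ax":13,"ay":-21,"az":5.3},{"jaw":1,"tx":6,"ty":3,"tz":-12,"ax":13,"ay":-21.4,"az":5.3},{"jaw":1,"tx":8,"ty":4,"tz":-16,"ax":13.1,"ay":-21.4,"az":5.3},{"jaw":1,"tx":9.7,"ty":5.2,"tz":-20,"ax":13.1,"ay":-21.4,"az":5.3},{"jaw":1,"tx":9.7,"ty":5.2,"tz":-21.4,"ax":13.1,"ay":-21.4,"az":5.3},{"jaw":1,"tx":9.7,"ty":5.2,"tz":-21.4,"ax":13.1,"ay":-21.4,"az":5.3},{"jaw":1,"tx":9.7,"ty":5.2,"tz":-21.4,"ax":13.1,"ay":-21.4,"az":5.3}]'; python3 go.py 35 15 1 0 .598 .007 .05 -.106;python3 - <<'E'
from h import *
grab('scene','s3.png');a=grab('wrist','w3.png');P=cloud(a).reshape(-1,3)
m=(np.hypot(P[:,0]-.598,P[:,1]-.007)<.045)&(P[:,2]>.06)&(P[:,2]<.09)
print(m.sum(),cv2.minEnclosingCircle(P[m][:,:2].astype(np.float32)),P[m][:,2].max())
cv2.imwrite('pics/c3.png',cv2.resize(np.hstack([a['pixels'],dict(np.load('/tmp/s3.png.npz'))['pixels']]),(800,300)))
E
```

```text
clock: 9.95
position: [0.5158, -0.0495, 0.0799]
ee_rot: [-0.181, 0.754, 0.245, 0.582]
contact_force: [0.5, -1.2, -0.4]
width: 0.0855
gripper_force: 0.0
shift cm [-0.17 -0.23 -0.25] turn [ 0.5  0.4 -0.5]
now [ 0.5158 -0.0495  0.0799] q [-1.04  0.78  2.48  1.52  1.3  -1.7 ] bucket-up tilt n/a
3143 ((0.5953248143196106, 0.009602894075214863), 0.03302685171365738) 0.08081937229598586
```

View pics/c3.png

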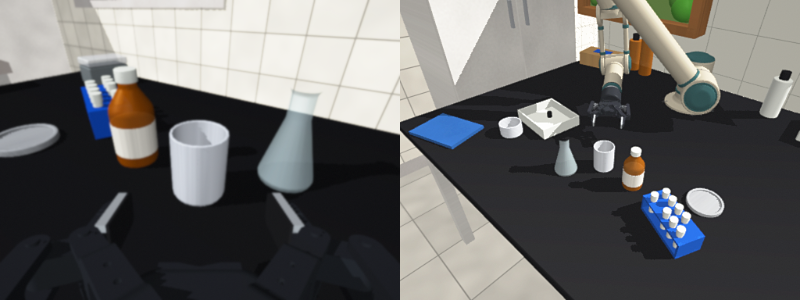

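The wrist view (left) shows the bucket centred between the open fingers at about (200,165), with the bottle and flask clear on either side. The scene view (right) shows the stray lying in the tray.

```bash
python3 -m pendant '[{"jaw":1,"tx":2.5,"ty":1.8,"tz":-1.0,"ax":0.5,"ay":0.4,"az":-0.5},{"jaw":1,"tx":5,"ty":3.5,"tz":-1.8,"ax":0.5,"ay":0.4,"az":-0.5},{"jaw":1,"tx":7.5,"ty":5.2,"tz":-2.7,"ax":0.5,"ay":0.4,"az":-0.5},{"jaw":1,"tx":9,"ty":6.4,"tz":-3.2,"ax":0.5,"ay":0.4,"az":-0.5},{"jaw":1,"tx":10,"ty":7.0,"tz":-3.6,"ax":0.5,"ay":0.4,"az":-0.5},{"jaw":1,"tx":10,"ty":7.0,"tz":-3.6,"ax":0.5,"ay":0.4,"az":-0.5},{"jaw":1,"tx":10,"ty":7.0,"tz":-3.6,"ax":0.5,"ay":0.4,"az":-0.5}]'; python3 go.py 35 15 1 0 .5972 .008 .05 .024
```

```text
clock: 10.92
position: [0.6151, 0.0194, 0.0441]
ee_rot: [-0.182, 0.757, 0.236, 0.581]
contact_force: [-0.9, -0.1, -0.1]
width: 0.0853
gripper_force: 0.0
shift cm [ 0.11  0.19 -0.03] turn [-0.1 -0.   0.3]
now [0.6151 0.0194 0.0441] q [-0.7   0.86  2.4   1.87  1.34 -1.69] bucket-up tilt n/a
```

Good. I'll close at 80 N.

```bash
python3 -m pendant '[{"jaw":0.3,"tx":0.1,"ty":0.1,"tz":0,"ax":0,"ay":0,"az":0},{"jaw":0.3,"tx":0.1,"ty":0.1,"tz":0,"ax":0,"ay":0,"az":0},{"jaw":0.2,"tx":0.1,"ty":0.1,"tz":0,"ax":0,"ay":0,"az":0},{"jaw":0,"tx":0.1,"ty":0.1,"tz":0,"ax":0,"ay":0,"az":0},{"jaw":0,"tx":0.1,"ty":0.1,"tz":0,"ax":0,"ay":0,"az":0},{"jaw":0,"tx":0.1,"ty":0.1,"tz":0,"ax":0,"ay":0,"az":0}]' 80; python3 go.py 35 15 1 0 .5972 .008 .05 .024
python3 -m pendant '[{"jaw":-0.5,"tx":0,"ty":0,"tz":0.5,"ax":0,"ay":0,"az":0},{"jaw":-0.5,"tx":0,"ty":0,"tz":1.5,"ax":0,"ay":0,"az":0},{"jaw":-0.5,"tx":0,"ty":0,"tz":2.5,"ax":0,"ay":0,"az":0},{"jaw":-0.5,"tx":0,"ty":0,"tz":2.5,"ax":0,"ay":0,"az":0}]' 80; python3 - <<'E'
from h import *
print(manip.get_state()['gripper_force'])
a=grab('wrist','w4.png');b=grab('scene','s4.png')
cv2.imwrite('pics/c4.png',cv2.resize(np.hstack([a['pixels'],b['pixels']]),(800,300)))
E
```

```text
clock: 11.68
position: [0.6162, 0.0207, 0.0443]
ee_rot: [-0.183, 0.757, 0.236, 0.582]
contact_force: [-4.7, -3.9, 5.8]
width: 0.0618
gripper_force: 86.4
shift cm [-0.    0.06 -0.05] turn [-0.1  0.   0.3]
now [0.6162 0.0207 0.0443] q [-0.69  0.86  2.4   1.87  1.34 -1.69] bucket-up tilt n/a
clock: 12.18
position: [0.6162, 0.021, 0.0696]
ee_rot: [-0.182, 0.757, 0.237, 0.581]
contact_force: [0.2, 0.1, -4.1]
width: 0.0614
gripper_force: 89.7
89.69377739354968
```

View pics/c4.png

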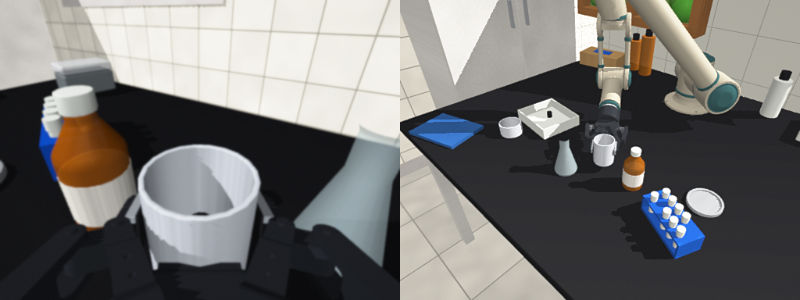

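Bucket held upright and centred in the fingers at about (200,200) in the left view, clear of bottle and flask. Lifting now.

```bash
python3 -m pendant '[{"jaw":-0.5,"tx":0,"ty":0,"tz":2,"ax":0,"ay":0,"az":0},{"jaw":-0.5,"tx":0,"ty":0,"tz":5,"ax":0,"ay":0,"az":0},{"jaw":-0.5,"tx":-1,"ty":-1,"tz":9,"ax":0,"ay":0,"az":0},{"jaw":-0.5,"tx":-2,"ty":-2,"tz":13,"ax":0,"ay":0,"az":0},{"jaw":-0.5,"tx":-2,"ty":-2,"tz":14,"ax":0,"ay":0,"az":0},{"jaw":-0.5,"tx":-2,"ty":-2,"tz":14,"ax":0,"ay":0,"az":0}]' 80; python3 go.py 5 0 1 0 .547 -.282 .2 .024; python3 go.py 5 0 1 0 .547 -.282 .125 .024
```

```text
clock: 13.02
position: [0.5959, 0.0012, 0.2084]
ee_rot: [-0.182, 0.757, 0.237, 0.581]
contact_force: [0.7, 0.4, -4.1]
width: 0.0614
gripper_force: 90.9
shift cm [ -2.5  -28.12  -0.84] turn [  5.1 -14.3 -29.6]
now [0.5959 0.0012 0.2084] q [-0.77  0.41  2.33  1.65  1.25 -1.16] bucket-up tilt n/a
shift cm [ -2.5  -28.12  -8.34] turn [  5.1 -14.3 -29.6]
now [0.5959 0.0012 0.2084] q [-0.77  0.41  2.33  1.65  1.25 -1.16] bucket-up tilt n/a
```

```bash
python3 -m pendant '[{"jaw":-0.5,"tx":-0.5,"ty":-2,"tz":0,"ax":0.6,"ay":-1.6,"az":-3.3},{"jaw":-0.5,"tx":-1,"ty":-5,"tz":0,"ax":1.1,"ay":-3.2,"az":-6.6},{"jaw":-0.5,"tx":-1.5,"ty":-9,"tz":0,"ax":1.7,"ay":-4.8,"az":-10},{"jaw":-0.5,"tx":-2,"ty":-13,"tz":0,"ax":2.3,"ay":-6.4,"az":-13.2},{"jaw":-0.5,"tx":-2,"ty":-17,"tz":0,"ax":2.9,"ay":-8,"az":-16.5},{"jaw":-0.5,"tx":-2.5,"ty":-21,"tz":0,"ax":3.5,"ay":-9.6,"az":-20},{"jaw":-0.5,"tx":-2.5,"ty":-25,"tz":0,"ax":4.1,"ay":-11.2,"az":-23.2},{"jaw":-0.5,"tx":-2.5,"ty":-27,"tz":-2,"ax":4.7,"ay":-12.8,"az":-26.5},{"jaw":-0.5,"tx":-2.5,"ty":-28.1,"tz":-4,"ax":5.1,"ay":-14.3,"az":-29.6},{"jaw":-0.5,"tx":-2.5,"ty":-28.1,"tz":-6,"ax":5.1,"ay":-14.3,"az":-29.6}]' 80; python3 go.py 5 0 1 0 .547 -.282 .125 .024;python3 go.py 5 0 1 80 .547 -.282 .125 .024
```

```text
clock: 14.28
position: [0.5715, -0.2811, 0.1457]
ee_rot: [-0.031, 0.707, 0.029, 0.706]
contact_force: [0.9, 0.7, -3.8]
width: 0.0612
gripper_force: 90.6
shift cm [-0.06  0.12 -2.07] turn [-0.2 -0.1  0.1]
now [ 0.5715 -0.2811  0.1457] q [-1.17  0.83  2.4   1.89  1.6  -1.65] bucket-up tilt n/a
shift cm [-0.06  0.12 -2.07] turn [79.5  6.8  0.1]
now [ 0.5715 -0.2811  0.1457] q [-1.17  0.83  2.4   1.89  1.6  -1.65] bucket-up tilt n/a
```

```bash
python3 -m pendant '[{"jaw":-0.5,"tx":0,"ty":0,"tz":-0.5,"ax":8,"ay":0.7,"az":0},{"jaw":-0.5,"tx":0,"ty":0,"tz":-1,"ax":16,"ay":1.4,"az":0},{"jaw":-0.5,"tx":0,"ty":0,"tz":-1.5,"ax":24,"ay":2.1,"az":0},{"jaw":-0.5,"tx":0,"ty":0,"tz":-2,"ax":32,"ay":2.8,"az":0},{"jaw":-0.5,"tx":0,"ty":0,"tz":-2,"ax":40,"ay":3.5,"az":0},{"jaw":-0.5,"tx":0,"ty":0,"tz":-2,"ax":48,"ay":4.2,"az":0},{"jaw":-0.5,"tx":0,"ty":0,"tz":-2,"ax":56,"ay":4.9,"az":0},{"jaw":-0.5,"tx":0,"ty":0,"tz":-2,"ax":64,"ay":5.6,"az":0},{"jaw":-0.5,"tx":0,"ty":0,"tz":-2,"ax":72,"ay":6.3,"az":0},{"jaw":-0.5,"tx":0,"ty":0,"tz":-2,"ax":80,"ay":7,"az":0}]' 80
python3 -m pendant '[{"jaw":-0.5,"tx":0,"ty":0,"tz":0,"ax":7,"ay":0.6,"az":0},{"jaw":-0.5,"tx":0,"ty":0,"tz":0,"ax":14,"ay":1.2,"az":0},{"jaw":-0.5,"tx":0,"ty":0,"tz":0,"ax":21,"ay":1.8,"az":0},{"jaw":-0.5,"tx":0,"ty":0,"tz":0,"ax":28,"ay":2.4,"az":0},{"jaw":-0.5,"tx":0,"ty":0,"tz":0,"ax":34,"ay":3,"az":0},{"jaw":-0.5,"tx":0,"ty":0,"tz":0,"ax":40,"ay":3.5,"az":0},{"jaw":-0.5,"tx":0,"ty":0,"tz":0,"ax":46,"ay":4,"az":0},{"jaw":-0.5,"tx":0,"ty":0,"tz":0,"ax":52,"ay":4.5,"az":0},{"jaw":-0.5,"tx":0,"ty":0,"tz":0,"ax":58,"ay":5,"az":0},{"jaw":-0.5,"tx":0,"ty":0,"tz":0,"ax":64,"ay":5.6,"az":0}]' 80
python3 -m pendant '[{"jaw":-0.5,"tx":0,"ty":0,"tz":0,"ax":3,"ay":0.2,"az":0},{"jaw":-0.5,"tx":0,"ty":0,"tz":0,"ax":5,"ay":0.4,"az":0},{"jaw":-0.5,"tx":0,"ty":0,"tz":0,"ax":5,"ay":0.4,"az":0},{"jaw":-0.5,"tx":0,"ty":0,"tz":0,"ax":5,"ay":0.4,"az":0},{"jaw":-0.5,"tx":0,"ty":0,"tz":0,"ax":5,"ay":0.4,"az":0}]' 80
python3 go.py 5 0 1 145 .547 -.282 .125 .024; python3 - <<'E'
from h import *
a=grab('top','t5.png');b=grab('scene','s5.png')
f=lambda i,x,y:cv2.resize(i['pixels'][y:y+150,x:x+200],(400,300))
cv2.imwrite('pics/c5.png',np.hstack([f(a,300,140),f(b,100,60)]))
E
```

```text
clock: 15.52
position: [0.5717, -0.281, 0.1269]
ee_rot: [-0.48, 0.558, -0.434, 0.519]
contact_force: [-0.3, -0.3, -3.1]
width: 0.0617
gripper_force: 91.5
clock: 16.77
position: [0.5717, -0.281, 0.127]
ee_rot: [0.682, -0.242, 0.665, -0.185]
contact_force: [0.3, 0.0, -2.5]
width: 0.0614
gripper_force: 91.2
clock: 17.4
position: [0.5713, -0.2801, 0.1286]
ee_rot: [0.69, -0.215, 0.674, -0.156]
contact_force: [0.4, -0.3, -3.1]
width: 0.0616
gripper_force: 91.2
shift cm [-0.04  0.02 -0.36] turn [-4.6 -0.4  0. ]
now [ 0.5713 -0.2801  0.1286] q [-1.17  0.88  2.4   1.88  1.61  0.91] bucket-up tilt n/a
```

View pics/c5.png

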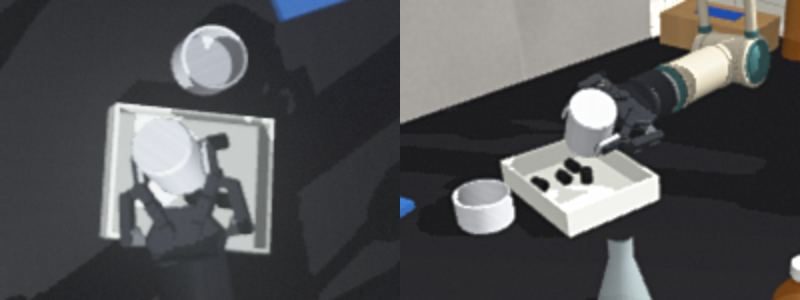

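The scene crop (right) shows four black cushions lying in the tray at about (540,183), (563,176), (572,165) and (586,175), and the bucket tipped and empty. Rolling it back upright.

```bash
python3 -m pendant '[{"jaw":-0.5,"tx":0,"ty":0,"tz":2,"ax":-8,"ay":-0.7,"az":0},{"jaw":-0.5,"tx":0,"ty":0,"tz":4,"ax":-16,"ay":-1.4,"az":0},{"jaw":-0.5,"tx":0,"ty":0,"tz":6,"ax":-24,"ay":-2.1,"az":0},{"jaw":-0.5,"tx":0,"ty":0,"tz":8,"ax":-32,"ay":-2.8,"az":0},{"jaw":-0.5,"tx":0,"ty":0,"tz":9,"ax":-40,"ay":-3.5,"az":0},{"jaw":-0.5,"tx":0,"ty":0,"tz":10,"ax":-48,"ay":-4.2,"az":0},{"jaw":-0.5,"tx":0,"ty":0,"tz":10,"ax":-56,"ay":-4.9,"az":0},{"jaw":-0.5,"tx":0,"ty":0,"tz":10,"ax":-64,"ay":-5.6,"az":0},{"jaw":-0.5,"tx":0,"ty":0,"tz":10,"ax":-72,"ay":-6.3,"az":0},{"jaw":-0.5,"tx":0,"ty":0,"tz":10,"ax":-80,"ay":-7,"az":0}]' 80
python3 -m pendant '[{"jaw":-0.5,"tx":0,"ty":1,"tz":0,"ax":-7,"ay":-0.6,"az":0},{"jaw":-0.5,"tx":0,"ty":2,"tz":0,"ax":-14,"ay":-1.2,"az":0},{"jaw":-0.5,"tx":0,"ty":3,"tz":0,"ax":-21,"ay":-1.8,"az":0},{"jaw":-0.5,"tx":0,"ty":4,"tz":0,"ax":-28,"ay":-2.4,"az":0},{"jaw":-0.5,"tx":0,"ty":5,"tz":0,"ax":-35,"ay":-3,"az":0},{"jaw":-0.5,"tx":0,"ty":6,"tz":0,"ax":-42,"ay":-3.6,"az":0},{"jaw":-0.5,"tx":0,"ty":8,"tz":0,"ax":-49,"ay":-4.2,"az":0},{"jaw":-0.5,"tx":0,"ty":10,"tz":0,"ax":-56,"ay":-4.8,"az":0},{"jaw":-0.5,"tx":0,"ty":12,"tz":0,"ax":-63,"ay":-5.5,"az":0},{"jaw":-0.5,"tx":0,"ty":13,"tz":0,"ax":-69,"ay":-6,"az":0}]' 80
python3 go.py 35 15 1 0 .598 .007 .23 .024;python3 go.py 50 15 1 0 .5255 .315 .2 .024
```

```text
clock: 18.75
position: [0.571, -0.2794, 0.2287]
ee_rot: [-0.426, 0.6, -0.374, 0.565]
contact_force: [-0.2, 0.0, -3.5]
width: 0.0615
gripper_force: 91.2
clock: 20.0
position: [0.5709, -0.1486, 0.2287]
ee_rot: [-0.031, 0.707, 0.032, 0.706]
contact_force: [0.1, 0.0, -2.7]
width: 0.0616
gripper_force: 91.1
shift cm [ 4.61 16.89 -0.49] turn [-5.1 14.2 29.7]
now [ 0.5709 -0.1486  0.2287] q [-0.97  0.65  2.62  2.08  1.63 -1.68] bucket-up tilt n/a
shift cm [-3.05 48.14 -3.49] turn [-7.  13.7 44.6]
now [ 0.5709 -0.1486  0.2287] q [-0.97  0.65  2.62  2.08  1.63 -1.68] bucket-up tilt n/a
```

```bash
python3 -m pendant '[{"jaw":-0.5,"tx":0,"ty":2,"tz":0,"ax":-0.7,"ay":1.4,"az":4.5},{"jaw":-0.5,"tx":0,"ty":5,"tz":0,"ax":-1.5,"ay":3,"az":9.6},{"jaw":-0.5,"tx":-0.5,"ty":9,"tz":0,"ax":-2.2,"ay":4.3,"az":14},{"jaw":-0.5,"tx":-0.5,"ty":14,"tz":0,"ax":-3,"ay":6,"az":19},{"jaw":-0.5,"tx":-1,"ty":19,"tz":0,"ax":-3.8,"ay":7.4,"az":24},{"jaw":-0.5,"tx":-1,"ty":24,"tz":0,"ax":-4.5,"ay":9,"az":29},{"jaw":-0.5,"tx":-1.5,"ty":29,"tz":0,"ax":-5.3,"ay":10.4,"az":34},{"jaw":-0.5,"tx":-2,"ty":34,"tz":0,"ax":-6.2,"ay":12,"az":39},{"jaw":-0.5,"tx":-2.5,"ty":39,"tz":0,"ax":-7,"ay":13.7,"az":44.6},{"jaw":-0.5,"tx":-3,"ty":43,"tz":0,"ax":-7,"ay":13.7,"az":44.6}]' 80
python3 go.py 50 15 1 0 .5255 .315 .15 .024
```

```text
clock: 21.25
position: [0.5418, 0.2812, 0.2299]
ee_rot: [-0.257, 0.719, 0.335, 0.553]
contact_force: [0.2, 0.2, -2.6]
width: 0.0618
gripper_force: 91.0
shift cm [-0.14  5.16 -8.61] turn [-0.   0.1  0. ]
now [0.5418 0.2812 0.2299] q [-0.19  0.32  2.42  1.95  1.13 -1.18] bucket-up tilt n/a
```

```bash
python3 -m pendant '[{"jaw":-0.5,"tx":-0.1,"ty":3,"tz":-1,"ax":0,"ay":0,"az":0},{"jaw":-0.5,"tx":-0.1,"ty":5.2,"tz":-4,"ax":0,"ay":0,"az":0},{"jaw":-0.5,"tx":-0.1,"ty":5.2,"tz":-7,"ax":0,"ay":0,"az":0},{"jaw":-0.5,"tx":-0.1,"ty":5.2,"tz":-8.6,"ax":0,"ay":0,"az":0},{"jaw":-0.5,"tx":-0.1,"ty":5.2,"tz":-8.6,"ax":0,"ay":0,"az":0},{"jaw":-0.5,"tx":-0.1,"ty":5.2,"tz":-8.6,"ax":0,"ay":0,"az":0}]' 80
python3 go.py 50 15 1 0 .5255 .315 .15 .024; cat > b.py <<'E'
from h import *
a=grab('top','t6.png');b=grab('scene','s6.png')
for n,i in(('top',a),('scene',b)):
    P=cloud(i).reshape(-1,3);g=i['pixels'].reshape(-1,3).astype(int)
    m=(np.hypot(P[:,0]-.5255,P[:,1]-.315)<.06)&(P[:,2]>.075)&(g.min(1)>90)
    q=P[m];zt=np.percentile(q[:,2],98);r=q[q[:,2]>zt-.008]
    print(n,len(q),'z range',np.round(np.percentile(q[:,2],[1,5,50,98]),4),'rim',cv2.minEnclosingCircle(r[:,:2].astype(np.float32)))
    # rim plane
    A=np.c_[r[:,:2]-r[:,:2].mean(0),np.ones(len(r))];print('tilt',np.linalg.lstsq(A,r[:,2],rcond=None)[0][:2])
E
python3 b.py; python3 -c "
from h import *
a=dict(np.load('/tmp/t6.png.npz'));b=dict(np.load('/tmp/s6.png.npz'))
cv2.imwrite('pics/c6.png',np.hstack([cv2.resize(i['pixels'][y:y+150,x:x+200],(400,300)) for i,x,y in((a,50,170),(b,280,150))]))"
```

```text
clock: 22.0
position: [0.5401, 0.332, 0.1434]
ee_rot: [-0.257, 0.719, 0.334, 0.552]
contact_force: [-0.5, -0.1, -3.3]
width: 0.0621
gripper_force: 91.0
shift cm [0.03 0.08 0.04] turn [-0.1 -0.1  0.1]
now [0.5401 0.332  0.1434] q [-0.02  0.59  2.5   2.24  1.27 -1.52] bucket-up tilt n/a
top 1080 z range [0.1    0.1019 0.1481 0.1798] rim ((0.5187547206878662, 0.3071053624153137), 0.043273381888866425)
tilt [0.00014738 0.00798927]
scene 1741 z range [0.1024 0.1076 0.1556 0.1789] rim ((0.5162794589996338, 0.3116025924682617), 0.04359210282564163)
tilt [0.00263887 0.00272762]
```

View pics/c6.png

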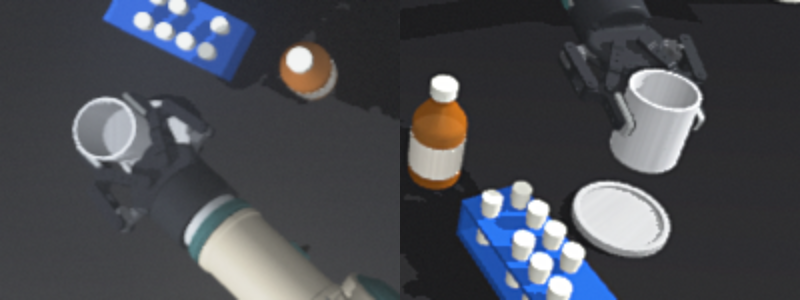

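The bucket is held upright over the dish: its mouth is at about (105,130) in the top crop and (665,90) in the scene crop, and the dish below is empty. Gripper parts are contaminating the rim fit, so I'll refine it.

```bash
python3 - <<'E'
from h import *
from scipy.optimize import least_squares
for f in('t6.png','s6.png'):
    i=dict(np.load('/tmp/%s.npz'%f));P=cloud(i).reshape(-1,3);g=i['pixels'].reshape(-1,3).astype(int)
    q=P[(np.hypot(P[:,0]-.525,P[:,1]-.315)<.045)&(P[:,2]>.174)&(P[:,2]<.186)&(g.min(1)>90)]
    s=least_squares(lambda c:np.hypot(q[:,0]-c[0],q[:,1]-c[1])-.0305,[.525,.315],loss='soft_l1',f_scale=.001)
    r=q[abs(np.hypot(*(q[:,:2]-s.x).T)-.0305)<.003]
    A=np.c_[r[:,:2]-s.x,np.ones(len(r))];print(f,s.x,len(q),len(r),'tilt+z',np.linalg.lstsq(A,r[:,2],rcond=None)[0])
E
```

```text
t6.png [0.5277971 0.3133038] 168 168 tilt+z [0.00203189 0.01139834 0.17761592]
s6.png [0.52734712 0.31429302] 236 232 tilt+z [-0.00033122  0.0022812   0.17717066]
```

```bash
python3 -m pendant '[{"jaw":-0.5,"tx":0,"ty":0,"tz":-2,"ax":0,"ay":0,"az":0},{"jaw":-0.5,"tx":0,"ty":0,"tz":-4,"ax":0,"ay":0,"az":0},{"jaw":-0.5,"tx":0,"ty":0,"tz":-6,"ax":0,"ay":0,"az":0},{"jaw":-0.5,"tx":0,"ty":0,"tz":-7.5,"ax":0,"ay":0,"az":0},{"jaw":-0.5,"tx":0,"ty":0,"tz":-8.4,"ax":0,"ay":0,"az":0},{"jaw":-0.5,"tx":0,"ty":0,"tz":-8.4,"ax":0,"ay":0,"az":0},{"jaw":-0.5,"tx":0,"ty":0,"tz":-8.4,"ax":0,"ay":0,"az":0},{"jaw":-0.5,"tx":0,"ty":0,"tz":-8.4,"ax":0,"ay":0,"az":0}]' 80
python3 -m pendant '[{"jaw":-0.5,"tx":0,"ty":0,"tz":-0.2,"ax":0,"ay":0,"az":0},{"jaw":-0.5,"tx":0,"ty":0,"tz":-0.4,"ax":0,"ay":0,"az":0},{"jaw":-0.5,"tx":0,"ty":0,"tz":-0.5,"ax":0,"ay":0,"az":0},{"jaw":-0.5,"tx":0,"ty":0,"tz":-0.5,"ax":0,"ay":0,"az":0},{"jaw":-0.5,"tx":0,"ty":0,"tz":-0.5,"ax":0,"ay":0,"az":0}]' 80
```

```text
clock: 23.1
position: [0.5403, 0.3319, 0.0596]
ee_rot: [-0.257, 0.719, 0.334, 0.552]
contact_force: [-0.1, 0.5, -3.0]
width: 0.0616
gripper_force: 91.0
clock: 23.72
position: [0.5402, 0.3319, 0.0536]
ee_rot: [-0.257, 0.72, 0.334, 0.552]
contact_force: [-0.3, 0.4, -2.6]
width: 0.0611
gripper_force: 91.0
```

```bash
for k in 1; do python3 -m pendant '[{"jaw":-0.5,"tx":0,"ty":0,"tz":-0.1,"ax":0,"ay":0,"az":0},{"jaw":-0.5,"tx":0,"ty":0,"tz":-0.2,"ax":0,"ay":0,"az":0},{"jaw":-0.5,"tx":0,"ty":0,"tz":-0.2,"ax":0,"ay":0,"az":0},{"jaw":-0.5,"tx":0,"ty":0,"tz":-0.2,"ax":0,"ay":0,"az":0}]' 80; done
python3 -m pendant '[{"jaw":-0.5,"tx":0,"ty":0,"tz":-0.1,"ax":0,"ay":0,"az":0},{"jaw":-0.5,"tx":0,"ty":0,"tz":-0.1,"ax":0,"ay":0,"az":0},{"jaw":-0.5,"tx":0,"ty":0,"tz":-0.1,"ax":0,"ay":0,"az":0}]' 80
```

```text
clock: 24.22
position: [0.5402, 0.3319, 0.0517]
ee_rot: [-0.257, 0.72, 0.334, 0.552]
contact_force: [-0.8, -0.3, -2.9]
width: 0.0618
gripper_force: 91.0
clock: 24.6
position: [0.5402, 0.3319, 0.0507]
ee_rot: [-0.257, 0.72, 0.334, 0.552]
contact_force: [-0.6, -0.5, -2.9]
width: 0.0617
gripper_force: 91.0
```

```bash
python3 -m pendant '[{"jaw":-0.5,"tx":0,"ty":0,"tz":-0.05,"ax":0,"ay":0,"az":0},{"jaw":-0.5,"tx":0,"ty":0,"tz":-0.05,"ax":0,"ay":0,"az":0},{"jaw":-0.5,"tx":0,"ty":0,"tz":-0.05,"ax":0,"ay":0,"az":0}]' 80; python3 -m pendant '[{"jaw":-0.5,"tx":0,"ty":0,"tz":-0.05,"ax":0,"ay":0,"az":0},{"jaw":-0.5,"tx":0,"ty":0,"tz":-0.05,"ax":0,"ay":0,"az":0},{"jaw":-0.5,"tx":0,"ty":0,"tz":-0.05,"ax":0,"ay":0,"az":0}]' 40
```

```text
clock: 24.98
position: [0.5403, 0.332, 0.0503]
ee_rot: [-0.257, 0.72, 0.334, 0.552]
contact_force: [0.7, -0.2, -2.4]
width: 0.0618
gripper_force: 91.1
clock: 25.35
position: [0.5403, 0.332, 0.0503]
ee_rot: [-0.257, 0.719, 0.334, 0.552]
contact_force: [-0.9, -2.5, 0.5]
width: 0.0614
gripper_force: 91.3
```

Contact: vertical force rose from about −2.6 N to +0.5 N and the descent stopped at 50.3 mm. Releasing and backing out along the tool axis.

```bash
python3 -m pendant '[{"jaw":1,"tx":0,"ty":0,"tz":0,"ax":0,"ay":0,"az":0},{"jaw":1,"tx":0,"ty":0,"tz":0,"ax":0,"ay":0,"az":0},{"jaw":1,"tx":0,"ty":0,"tz":0,"ax":0,"ay":0,"az":0},{"jaw":1,"tx":0,"ty":0,"tz":0,"ax":0,"ay":0,"az":0}]' 40; python3 -m pendant '[{"jaw":1,"tx":-1,"ty":-1.2,"tz":0.4,"ax":0,"ay":0,"az":0},{"jaw":1,"tx":-3,"ty":-3.6,"tz":1.3,"ax":0,"ay":0,"az":0},{"jaw":1,"tx":-6,"ty":-7.1,"tz":2.5,"ax":0,"ay":0,"az":0},{"jaw":1,"tx":-9,"ty":-10.7,"tz":3.7,"ax":0,"ay":0,"az":0},{"jaw":1,"tx":-10,"ty":-12,"tz":8,"ax":0,"ay":0,"az":0},{"jaw":1,"tx":-10,"ty":-13,"tz":12,"ax":0,"ay":0,"az":0},{"jaw":1,"tx":-10,"ty":-13,"tz":12,"ax":0,"ay":0,"az":0},{"jaw":1,"tx":-10,"ty":-13,"tz":12,"ax":0,"ay":0,"az":0}]'
python3 - <<'E'
from h import *
from scipy.optimize import least_squares
a=grab('top','t7.png');b=grab('scene','s7.png')
for i in(a,b):
    P=cloud(i).reshape(-1,3);g=i['pixels'].reshape(-1,3).astype(int)
    q=P[(np.hypot(P[:,0]-.525,P[:,1]-.315)<.045)&(P[:,2]>.080)&(P[:,2]<.094)&(g.min(1)>80)]
    s=least_squares(lambda c:np.hypot(q[:,0]-c[0],q[:,1]-c[1])-.0305,[.525,.315],loss='soft_l1',f_scale=.001)
    A=np.c_[q[:,:2]-s.x,np.ones(len(q))];print(s.x,len(q),np.linalg.lstsq(A,q[:,2],rcond=None)[0])
    d=P[(np.hypot(P[:,0]-.525,P[:,1]-.315)<.06)&(P[:,2]>.007)&(P[:,2]<.015)];print('dish',cv2.minEnclosingCircle(d[:,:2].astype(np.float32)))
cv2.imwrite('pics/c7.png',np.hstack([cv2.resize(a['pixels'],(400,300)),cv2.resize(b['pixels'],(400,300))]))
E
```

```text
clock: 25.85
position: [0.5403, 0.332, 0.0497]
ee_rot: [-0.257, 0.72, 0.334, 0.552]
contact_force: [-0.2, -0.3, -0.2]
width: 0.0851
gripper_force: 0.0
clock: 26.85
position: [0.4463, 0.1999, 0.1729]
ee_rot: [-0.258, 0.72, 0.336, 0.549]
contact_force: [-0.2, -0.9, 0.7]
width: 0.0853
gripper_force: 0.0
[0.52780518 0.31249024] 139 [ 0.00073685 -0.00558139  0.08424054]
dish ((0.5272531509399414, 0.31336477398872375), 0.04995625093579292)
[0.52711459 0.31371358] 213 [0.00094373 0.0022543  0.08361138]
dish ((0.5256426334381104, 0.3147834837436676), 0.05074473097920418)
```

View pics/c7.png

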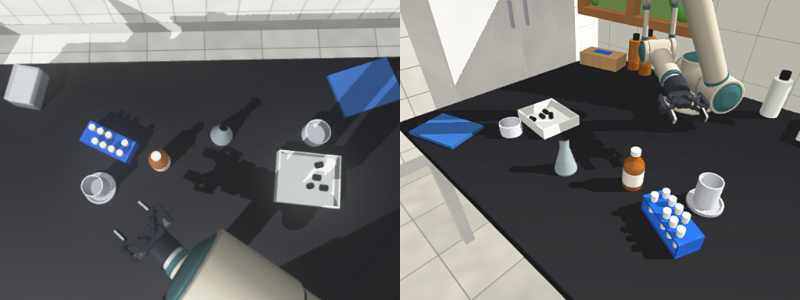

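The bucket stands upright in the dish at about (98,187) in the top view, with its axis about 1–2 mm from the dish centre. All four cushions are in the tray, around (318,178), and the bystanders haven't moved. Handing in.

```bash
python3 -c "
from rig import manip
print(manip.sign_off())"
```

```text
the job is handed in; nothing more can be done
None
```

I handed the job in at about 27 s: all four cushions lie in the tray, the empty bucket stands upright in the dish about 1–2 mm off centre, and the bystanders look unmoved in the last pictures; the sign-off returned no verdict.

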